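# Stow the ring gauge and seal the gauge case

## Task

Lay the larger of the two ring gauges flat in the round nest of the open gauge case. Then push the sliding hatch shut until it meets the rubber seal on the closing frame, and keep it pressed into the seal with about 14 N for one second so that the seal seats; never squeeze the seal with more than 25 N. Leave the hatch shut against the seal, and leave the other things on the bench where they are.

Things in the scene. Friction and masses are not known exactly. Their poses are not given: they have to be found in the camera images.
- ring_large_center (a point): Centre (half-way up, 6 mm above its underside) of the larger ring gauge: a plain steel ring 38 mm in outer diameter, 12 mm high, 80 g, lying flat and loose on the bench. It can be gripped across its outside from above. z axis = the ring's axis.
- ring_small_center (a point): Centre (half-way up) of the smaller ring gauge, a bystander: a steel ring 30 mm in outer diameter, 12 mm high, lying flat. The two rings may lie in either of two places.
- gauge_case: The grey gauge case, 150 mm (its x) by 246 mm (its y), fixed to the bench, open at the top over its +y half. Origin at the centre of its underside; y points along the hatch's track towards the closing frame, z up. Side walls with guide rails at x = 65 to 75 mm either side, tops 29 mm high. The opening reaches from the hatch's leading edge to the seal; its floor is a liner, top at z = 12 mm.
- nest (a point): Centre of the bottom of the round nest in the case's liner: 44 mm in diameter, 5 mm deep with a 1.5 mm chamfer, its bottom 7 mm above the bench, so the centre of a seated ring is 6 mm above this point; the hatch passes 2.5 mm over a seated ring but jams on one that sits on the liner. Axes as the case's.
- hatch: The aluminium sliding hatch, a plate 136 mm (x) by 114 mm (y) by 5 mm that runs only along the case's y axis. Origin: middle of its leading (closing, +y) edge, at its underside, 21.5 mm above the bench; axes as the case's. It slides with about 3 N of friction and stays where it is left. It begins open, 95 to 125 mm from the seal.
- hatch_edge (a point): Middle of the hatch's leading edge, half-way up the 5 mm plate (24 mm above the bench). Axes as the case's.
- pull (a point): The hatch's pull: an upright steel bar, 60 mm long (case x), 10 mm thick (case y), top 54.5 mm above the bench, on a foot flange 22 mm wide in y, top at 29.5 mm; the plate round it is at 26.5 mm. This point is the bar's middle, 47.5 mm above the bench, 80 mm behind (-y of) the leading edge. Push its -y face towards +y with shut fingers from above; the space behind is free.
- closing_frame: Upright frame at the case's +y end, 37 mm high, with a black rubber seal strip inside at hatch height; origin and axes as the case's. The seal's free face is at about y = 97 mm, but it is set by screws up to 6 mm nearer or farther; this is not measured, so find it by feel. It gives 1 mm per 6 N, up to 6 mm. Pushing force on the pull = seal force + the hatch's 3 N of friction.
- loupe: Bystander: a black eye loupe, 34 mm across and 30 mm high, standing on the bench. Origin at the centre of its underside.
- setup_block: Bystander: a ground steel block 50 x 50 x 25 mm. Origin at the centre of its underside.
Not all that is in view belongs to the job. Leave any green look-alike of the part that bears ring_large_center alone.

How it is judged:
On the way, in this order (a step that is already met when the one before it is completed fails the run):
1. the larger ring gauge lies flat in the nest and has been let go (horizontal distance between ring_large_center and nest below 0.005 m and z of ring_large_center in the frame of nest below 0.0075 m and angle between ring_large_center's own z axis and vertical below 0.1 rad and contact force between the fingers and ring_large below 0.2 N), for 0.2 s.
2. the hatch is kept pressed into the seal with 9 to 19 N for half a second (contact force between hatch and closing_frame between 9 and 19 N), for 0.5 s.
At the end, for the whole second after the job is handed in: The larger ring gauge lies flat in the nest (within 5 mm of its centre, tilt under 0.1 rad), and the hatch rests shut, still touching the seal (more than 0.3 N) and not moving (contact force between hatch and closing_frame above 0.3 N and linear speed of hatch below 0.01 m/s and horizontal distance between ring_large_center and nest below 0.005 m and z of ring_large_center in the frame of nest below 0.0075 m and angle between ring_large_center's own z axis and vertical below 0.1 rad).
It fails at once if the seal is squeezed with more than 25 N (contact force between hatch and closing_frame above 25 N).
It fails at once if the smaller ring gauge, the loupe or the setup block is moved by more than 20 mm (distance of any of ring_small_center, loupe, setup_block from where it was at the start of the episode above 0.02 m).
It also fails if it takes over 54 s, if anything falls off the work surface, if the arm or the gripper's body presses on something with over 40 N, if the wrist force passes 120 N, or if a joint passes its speed limit or range.

## Robot

A 6-joint arm with a two-finger parallel gripper is mounted at the origin on a cart in front of the work surface, level with it; the furniture and walls round the work are solid. World frame = base frame: x ahead of the robot, y to its left, z up, the work surface at z = 0. Lengths are in m, angles in rad, forces in N, time in s.
With the tool pointing down it reaches from about 0.25 to 0.775 m from the base axis. Payload 4 kg.
Tool frame: the origin (TCP) lies between the finger pads; the fingertips stand 25 mm ahead of it and the grasp point (between the pads) lies 6 mm ahead of it (robot.tip_reach is the z of the fingertips in the tool frame, in m); z points along the fingers, y is the line along which they close (so a half turn about z gives the same grasp; the last joint's range is limited). The gripper opens to 94 mm and grips with 3 to 60 N. Pads are 16 mm wide; open, the fingers measure 119 mm over their backs; the gripper's body (75 mm by 177 mm) begins 78 mm behind the grasp point.
Start: joints at [1.032, 0.087, 1.371, -0, 1.684, -0.103], TCP at [0.232, 0.499, 0.231] pointing down, gripper open.
Joint ranges: [-3.1, 3.1], [-0.76, 2.03], [0.27, 2.55], [-1.08, 4.22], [0.17, 2.65], [-2.57, 2.57]. Speed limits (rad/s): [2.79, 2.79, 3.14, 3.14, 3.14, 3.14].

## Interface

Orientations are given as [roll, pitch, yaw] about the fixed x, y, z axes, in that order (R = Rz(yaw) Ry(pitch) Rx(roll)).
In Python, from bench import robot gives the robot as it stands. The module is installed in compiled form; this text tells all that it offers.
- The arm moves only by the shell command python3 -m handwheel 'ROWS'. ROWS is JSON, a list of rows, each a list of 3 entries, a list of its own where there are three numbers: the turn, a rotation vector about the world's x, y, z in units of 90 degrees (1.0 is 90 degrees), then the shift along the world's x, y, z in units of 0.05 m (1.0 is 0.05 m), then the closure, from 0 (fully open) to 1 (shut). A call has 1 to 5 rows; each row shifts and turns the commanded pose from where the row before left it; what a row does not reach is not made up. A row lasts 1/10 s, in which the tool goes at most 50 mm and 8.59 degrees, less where a joint would pass 70% of its speed; a pose out of reach is approached as far as the arm can. A call with a number of a shift or a turn outside -1 to 1 is refused whole. A call with a gripper value outside its range is refused whole. The fingers move at their own pace and stop on an object; the grip force is fixed at half the most. Time passes only in rows, so rows that do not move let the fingers close. It gives the time, the measured TCP pose, the force, the opening and the grip force at its end, in the units of the state.
- robot.get_obs(): the state, without advancing time (a new reading comes with each control period).
- robot.snapshot(name): name is "scene" or "side" or "wrist"; returns (picture, depth): 400x640x3 uint8, red, green, blue; 400x640 float32, m along the optical axis (not along the pixel's ray), 0 where there is no reading.
- robot.calibration(name): a dict with "mtx" (3x3 intrinsics, pixels), "extrinsics" (4x4, takes a point from camera to world coordinates); the wrist camera has in their place "hand_eye" (4x4, takes a point from camera to tool coordinates, whose origin is the TCP and whose axes are the flange's). Camera axes: x right, y down, z forward; pixel columns grow to the right and rows downward; lengths in m; the calibration is good to about 2 mm. A picture is of the moment at which its call begins: read the wrist's pose just before it. calibration takes no time and is no camera call.
- robot.close_job(): hands the job in; it is judged then, once.
Trained networks look in the newest picture that a camera, given by its name, has taken for a name from the list of things; names that differ only in an ending like _2 or _b are one class to them, and where a whole thing is asked for, a point or a joint stands for the part that bears it (a point fixed in the world has none). Each returns a list of dicts, best first, with "p" (0 to 1); they miss things now and then, are a little off and sometimes report something else, mostly with a low value. They report only what shows in the picture. A call takes as long as a camera call. They do not tell look-alikes from the thing itself.
- robot.boxes_of(query, camera): "bbox" ([left, top, right, bottom] in pixels, round what is visible of it).
The state is a dict: "time": time; "joint_positions": joint angles; "qvel": joint speeds; "joint_torque": joint torques, N m; "tool_pos": TCP position; "ee_rot": TCP orientation; "wrist_force": force on the tool from outside, world axes, zero at the start; "wrist_torque": the same for the moment, N m; "width": finger opening in m; "finger_force": force on a finger pad.
Only numpy, scipy, OpenCV 4.12 (cv2) and the standard library are available. Lean on these libraries where they do the work, as an engineer would, in place of code of your own. Each camera call takes 0.05 s, during which the arm holds its last target. There are 200 camera calls.

## Working session

There is one attempt and no reset: what is moved stays moved. The work goes in short steps, Python scripts to look and compute and a shell command to move; the robot and the scene stay as the last step left them, time stands still between calls to the robot, and variables do not carry over. Pictures are saved under pics/ and viewed, at most 10 in all, crops included, and the job is handed in when it is done.

```bash
mkdir -p pics
cat > h.py <<'E'
import numpy as np,cv2
from bench import robot
from scipy.spatial.transform import Rotation as R
def cam(n):
    c=robot.calibration(n); K=np.array(c["mtx"])
    if n=="wrist":
        o=robot.get_obs(); T=np.eye(4); r=np.array(o["ee_rot"],float)
        T[:3,:3]=R.from_euler('xyz',r).as_matrix() if r.size==3 else r.reshape(3,3)
        T[:3,3]=o["tool_pos"]; return K,T@np.array(c["hand_eye"])
    return K,np.array(c["extrinsics"])
def atz(K,E,u,v,z):
    d=E[:3,:3]@np.linalg.solve(K,np.array([u,v,1.])); return E[:3,3]+d*(z-E[2,3])/d[2]
def dep(K,E,u,v,D):
    z=D[int(v),int(u)]; return E[:3,:3]@(np.linalg.solve(K,np.array([u,v,1.]))*z)+E[:3,3]
def proj(K,E,p):
    q=np.linalg.inv(E)@np.append(p,1); q=K@q[:3]; return q[:2]/q[2]
E
python3 - <<'E'
from h import *
o=robot.get_obs(); print(o["time"],o["tool_pos"],o["ee_rot"],o["wrist_force"],o["width"])
for n in("scene","wrist"):
    K,E=cam(n); p,D=robot.snapshot(n); cv2.imwrite(f"pics/{n}0.png",p[:,:,::-1]); np.savez(f"{n}0.npz",p=p,D=D,K=K,E=E)
    for q in("ring_large_center","ring_small_center","gauge_case","hatch","pull","closing_frame","loupe","setup_block","nest"):
        for b in robot.boxes_of(q,n)[:4]:
            x=b["bbox"]; u,v=(x[0]+x[2])/2,(x[1]+x[3])/2
            print(n,q,round(b["p"],2),np.round(x),np.round(dep(K,E,u,v,D),3),np.round(atz(K,E,u,v,.006),3))
E
```

```text
0.0 [0.23191301 0.49817016 0.22934431] [-3.13947713e+00 -1.78431341e-04  2.70580892e+00] [0.246343   0.3054597  0.11896757] 0.09375990197386283
scene ring_large_center 0.74 [340. 227. 353. 243.] [ 0.48  -0.199 -0.003] [ 0.473 -0.203  0.006]
scene ring_large_center 0.67 [384. 286. 402. 302.] [ 0.399 -0.361 -0.   ] [ 0.395 -0.362  0.006]
scene ring_large_center 0.62 [366. 244. 386. 263.] [ 0.469 -0.282 -0.001] [ 0.464 -0.285  0.006]
scene ring_small_center 0.58 [410. 223. 424. 240.] [ 0.574 -0.331  0.01 ] [ 0.578 -0.33   0.006]
scene gauge_case 0.82 [246. 136. 350. 206.] [0.573 0.013 0.026] [0.592 0.029 0.006]
scene gauge_case 0.38 [288. 154. 346. 194.] [ 0.592 -0.034  0.024] [ 0.61  -0.021  0.006]
scene hatch 0.56 [288. 154. 348. 199.] [-0.038 -0.493  0.661] [ 0.605 -0.028  0.006]
scene pull 0.78 [288. 160. 352. 197.] [ 0.558 -0.068  0.05 ] [ 0.601 -0.037  0.006]
scene closing_frame 0.61 [245. 135. 288. 165.] [0.589 0.139 0.031] [0.614 0.164 0.006]
scene loupe 0.64 [368. 246. 384. 264.] [ 0.468 -0.284 -0.002] [ 0.461 -0.287  0.006]
scene loupe 0.61 [292. 244. 308. 262.] [ 0.359 -0.158  0.022] [ 0.369 -0.15   0.006]
scene setup_block 0.57 [285. 152. 347. 198.] [ 0.587 -0.035  0.026] [ 0.606 -0.021  0.006]
scene setup_block 0.55 [322. 261. 352. 295.] [ 0.35  -0.259  0.024] [ 0.361 -0.252  0.006]
scene setup_block 0.33 [247. 136. 349. 210.] [0.568 0.01  0.024] [0.585 0.025 0.006]
scene nest 0.78 [246. 133. 347. 209.] [0.569 0.017 0.026] [0.588 0.032 0.006]
```

View pics/scene0.png

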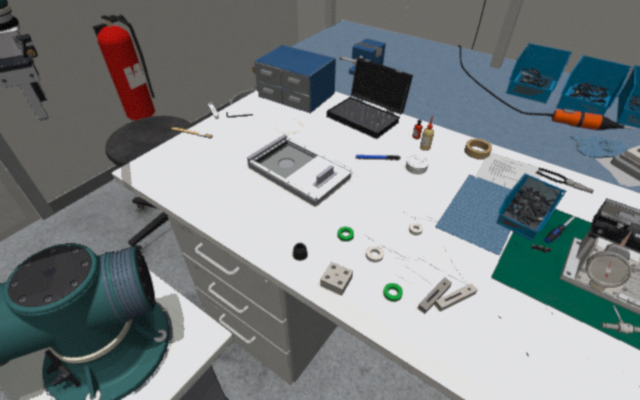

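View pics/wrist0.png

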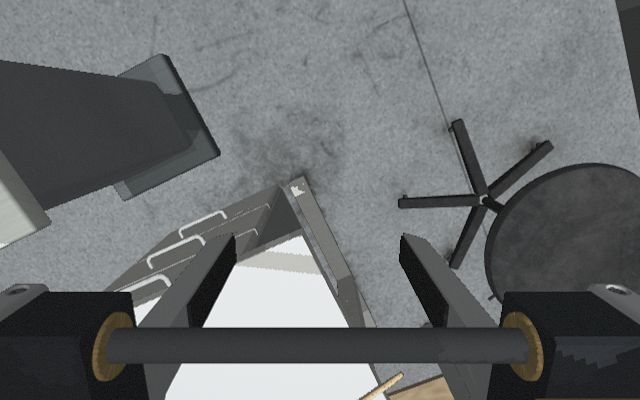

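Candidates: green rings at (345,233) and (393,292), which are look-alikes to leave alone; steel rings at (375,254), which looks larger, and (416,229), which looks smaller; white disc at (417,163); and a tan ring at (478,148). The case is at (298,168), with the closing frame at its left end and the pull at (325,175). I'll check my choice in a close crop and compare diameters.

Run:
```python
from h import *
d=np.load("scene0.npz"); p,D,K,E=d["p"],d["D"],d["K"],d["E"]
a=cv2.resize(p[210:310,280:440],None,fx=5,fy=5,interpolation=cv2.INTER_CUBIC); 
b=cv2.resize(p[130:210,240:360],None,fx=5,fy=5,interpolation=cv2.INTER_CUBIC)
cv2.imwrite("pics/crop1.png",a[:,:,::-1]);cv2.imwrite("pics/crop2.png",b[:,:,::-1])
K2,E2=cam("side"); p2,D2=robot.snapshot("side"); cv2.imwrite("pics/side0.png",p2[:,:,::-1])
for c,(u,v) in {"A":(375,254),"B":(416,229)}.items():
    # extents on plane z=.012 from bright/dark? list row/col profile
    print(c,np.round(atz(K,E,u,v,.012),3), "mm/px",np.linalg.norm(atz(K,E,u+1,v,.012)-atz(K,E,u,v,.012))*1e3,np.linalg.norm(atz(K,E,u,v+1,.012)-atz(K,E,u,v,.012))*1e3)
for q in("ring_large_center","ring_small_center","gauge_case","hatch","pull","closing_frame","loupe","setup_block"):
    for x in robot.boxes_of(q,"side")[:3]:
        b=x["bbox"]; u,v=(b[0]+b[2])/2,(b[1]+b[3])/2
        print(q,round(x["p"],2),np.round(b),np.round(dep(K2,E2,u,v,D2),3))
```

```text
A [ 0.458 -0.286  0.012] mm/px 2.1547461882801167 2.7582119354703774
B [ 0.577 -0.325  0.012] mm/px 2.2882604712926615 3.1535000369254003
ring_large_center 0.8 [280. 270. 299. 290.] [ 0.401 -0.348  0.001]
ring_large_center 0.74 [306. 228. 322. 244.] [ 0.475 -0.187  0.002]
ring_large_center 0.69 [309. 249. 327. 261.] [ 0.465 -0.291  0.012]
ring_small_center 0.74 [369. 251. 387. 264.] [ 0.577 -0.325  0.014]
gauge_case 0.77 [314. 171. 378. 215.] [ 0.58  -0.066  0.051]
hatch 0.88 [320. 191. 377. 206.] [ 0.588 -0.065  0.034]
pull 0.75 [319. 188. 378. 208.] [ 0.589 -0.065  0.036]
pull 0.72 [248. 240. 276. 263.] [ 0.357 -0.278  0.026]
closing_frame 0.95 [311. 172. 356. 183.] [0.596 0.134 0.029]
loupe 0.79 [257. 218. 272. 238.] [ 0.368 -0.162  0.02 ]
setup_block 0.76 [248. 237. 279. 262.] [ 0.36  -0.27   0.026]
setup_block 0.67 [372. 252. 387. 267.] [ 0.578 -0.332  0.011]
setup_block 0.67 [319. 190. 376. 210.] [ 0.586 -0.064  0.032]
```

View pics/crop1.png

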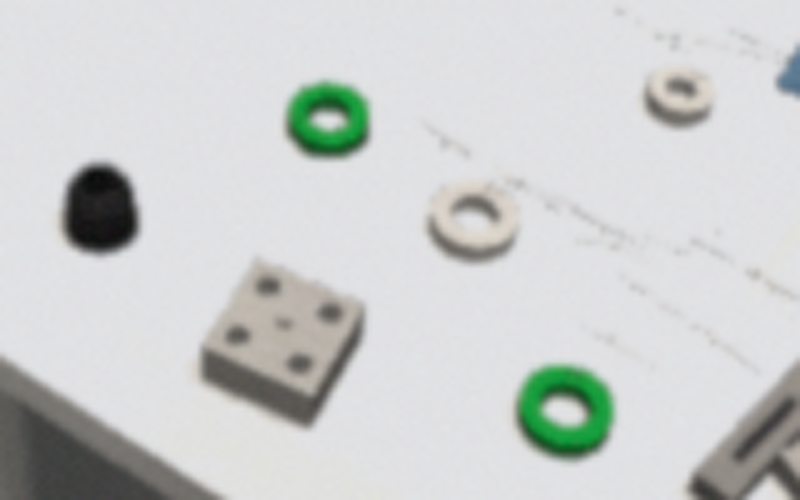

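View pics/side0.png

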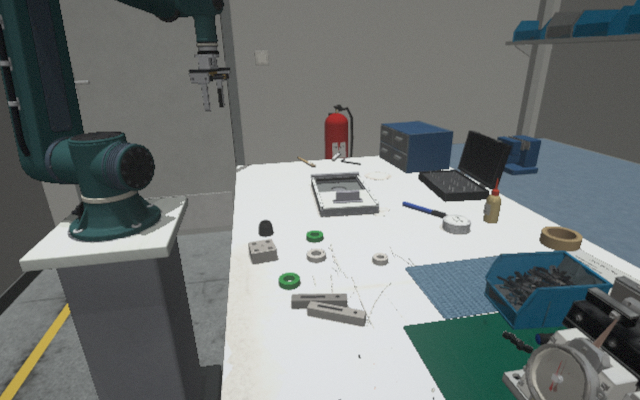

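The crop shows the ring at (375,254) is about 17.6 px wide, or 38 mm, so it's the larger one, at roughly (0.462,-0.286). The ring at (416,229) is about 31 mm, so it's the smaller one. The side view agrees. I'll move over the case for a closer look on the way.

```bash
python3 -m handwheel '[[[0,0,-0.077],[0.49,-0.82,0],0],[[0,0,-0.077],[0.49,-0.82,0],0],[[0,0,-0.077],[0.49,-0.82,0],0],[[0,0,-0.077],[0.49,-0.82,0],0],[[0,0,-0.077],[0.49,-0.82,0],0]]'
python3 -m handwheel '[[[0,0,-0.077],[0.49,-0.82,0],0],[[0,0,-0.077],[0.49,-0.82,0],0],[[0,0,-0.077],[0.49,-0.82,0],0],[[0,0,-0.077],[0.49,-0.82,0],0],[[0,0,-0.077],[0.49,-0.82,0],0]]'
python3 -m handwheel '[[[0,0,0],[0,0,0],0],[[0,0,0],[0,0,0],0]]'
python3 - <<'E'
from h import *
print(np.round(robot.calibration("wrist")["hand_eye"],3))
o=robot.get_obs(); print(o["tool_pos"],o["ee_rot"])
K,E=cam("wrist"); p,D=robot.snapshot("wrist"); cv2.imwrite("pics/w1.png",p[:,:,::-1]); np.savez("w1.npz",p=p,D=D,K=K,E=E)
for q in((0.59,0.03,.02),):print(proj(K,E,q))
E
```

```text
time: 1.95
tool_pos: [0.3553, 0.292, 0.2307]
ee_rot: [3.141, 0.0, 2.097]
wrist_force: [1.3, 0.9, -0.0]
width: 0.094
finger_force: 0.0
time: 2.45
tool_pos: [0.4779, 0.0868, 0.2308]
ee_rot: [3.141, -0.0, 1.491]
wrist_force: [-0.0, 0.4, -1.0]
width: 0.0937
finger_force: 0.0
time: 2.65
tool_pos: [0.4773, 0.0879, 0.2303]
ee_rot: [-3.141, -0.001, 1.495]
wrist_force: [0.0, -0.1, 0.1]
width: 0.0939
finger_force: 0.0
[[ 0.    -0.962 -0.271  0.08 ]
 [ 1.    -0.     0.    -0.   ]
 [-0.    -0.271  0.962 -0.154]
 [ 0.     0.     0.     1.   ]]
[0.47731974 0.08792963 0.23029756] [-3.14078895e+00 -6.19100302e-04  1.49469757e+00]
[419.89997597 222.26891372]
```

View pics/w1.png

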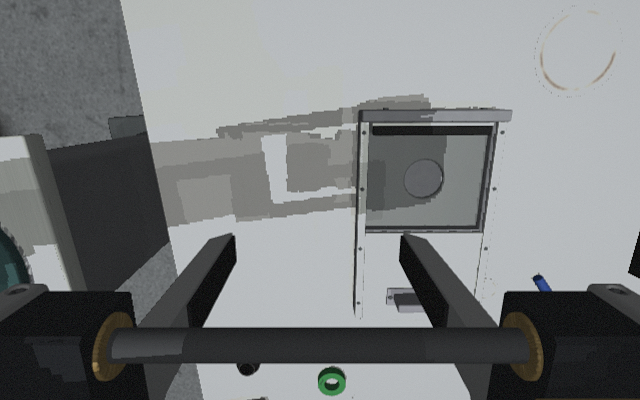

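The wrist view shows the nest circle at (423,178), the hatch's leading edge at v≈229, the seal at v≈131, the frame at v≈113 and the pull near (405,297).

Run:
```python
from h import *
d=np.load("w1.npz"); p,D,K,E=d["p"],d["D"],d["K"],d["E"]
g=cv2.cvtColor(p,cv2.COLOR_RGB2GRAY)
e=cv2.Canny(g,25,60); m=np.zeros_like(e); cv2.circle(m,(423,178),26,255,-1); e&=m
ys,xs=np.nonzero(e); el=cv2.fitEllipse(np.c_[xs,ys].astype(np.float32)); print(len(xs),el)
c=np.array(el[0]); print("nest",atz(K,E,*c,.012), "diam",[np.linalg.norm(atz(K,E,c[0]+el[1][0]/2,c[1],.012)-atz(K,E,c[0]-el[1][0]/2,c[1],.012))])
for n,(u,v),z in[("edgeL",(366,228),.0265),("edgeR",(480,231),.0265),("frameL",(361,110),.037),("frameR",(511,110),.037),("railT",(360,125),.029),("railB",(356,312),.029),("pull",(405,291),.0545),("sealL",(372,131),.024),("sealR",(491,131),.024)]:
    print(n,np.round(atz(K,E,u,v,z),4),np.round(dep(K,E,u,v,D),4))
b=cv2.resize(p[95:325,340:520],None,fx=2.6,fy=2.6,interpolation=cv2.INTER_CUBIC); cv2.imwrite("pics/c2.png",b[:,:,::-1])
```

```text
258 ((423.5130615234375, 178.71343994140625), (38.251930236816406, 42.28542709350586), 29.91257095336914)
nest [0.59607881 0.07861637 0.012     ] diam [np.float64(0.04294686828636453)]
edgeL [0.5277 0.0302 0.0265] [0.5291 0.0258 0.0149]
edgeR [0.6557 0.0169 0.0265] [0.6586 0.0144 0.0206]
frameL [0.5261 0.1591 0.037 ] [0.5287 0.1586 0.0158]
frameR [0.6744 0.1478 0.037 ] [0.6751 0.1477 0.0357]
railT [0.5254 0.1441 0.029 ] [0.5261 0.1437 0.0234]
railB [ 0.5114 -0.0754  0.029 ] [ 0.5115 -0.076   0.0282]
pull [ 0.5641 -0.0357  0.0545] [ 0.5706 -0.052   0.028 ]
sealL [0.5383 0.1367 0.024 ] [0.5404 0.1355 0.01  ]
sealR [0.6624 0.1272 0.024 ] [0.6616 0.1274 0.0254]
```

View pics/c2.png

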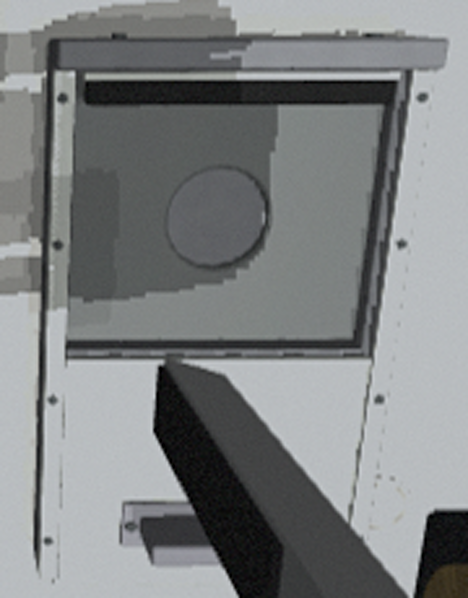

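The crop confirms the nest is empty and nothing obstructs the opening. The case yaw is about -4°, the nest is near (0.596,0.079) and the gap is about 108 mm. Next I'll go just short of the ring for a closer look.

```bash
python3 -m handwheel '[[[0,0,0],[-0.03,-0.95,-0.1],0.36],[[0,0,0],[-0.03,-0.95,-0.1],0.36],[[0,0,0],[-0.03,-0.95,-0.1],0.36],[[0,0,0],[-0.03,-0.95,-0.1],0.36],[[0,0,0],[-0.03,-0.95,-0.1],0.36]]' >/dev/null
python3 -m handwheel '[[[0,0,0],[-0.03,-0.95,-0.1],0.36],[[0,0,0],[-0.03,-0.95,-0.1],0.36],[[0,0,0],[-0.03,-0.95,-0.1],0.36],[[0,0,0],[-0.03,-0.95,-0.1],0.36],[[0,0,0],[0,0,0],0.36]]' >/dev/null
python3 -m handwheel '[[[0,0,0],[0,0,0],0.36]]'
cat > ring.py <<'E'
import sys
from h import *
K,E=cam("wrist"); o=robot.get_obs(); p,D=robot.snapshot("wrist"); cv2.imwrite(f"pics/{sys.argv[1]}.png",p[:,:,::-1]); np.savez(sys.argv[1]+".npz",p=p,D=D,K=K,E=E)
print(o["tool_pos"],o["ee_rot"])
for q in("ring_large_center","ring_small_center"):
  for b in robot.boxes_of(q,"wrist"):
    x=b["bbox"]; a=[atz(K,E,(x[0]+x[2])/2,(x[1]+x[3])/2,.008)]
    w=np.linalg.norm(atz(K,E,x[2],x[3],.01)-atz(K,E,x[0],x[3],.01))
    print(q,round(b["p"],2),np.round(x),np.round(a,4),"w",round(w,4))
E
python3 ring.py w2
```

```text
time: 3.8
tool_pos: [0.4642, -0.3377, 0.1851]
ee_rot: [-3.141, -0.002, 1.497]
wrist_force: [0.2, 0.1, 0.7]
width: 0.06
finger_force: 0.0
[ 0.46416191 -0.33773329  0.18505985] [-3.14108703e+00 -1.62405016e-03  1.49748209e+00]
ring_large_center 0.6 [294. 110. 331. 151.] [[ 0.4637 -0.2812  0.008 ]] w 0.0364
ring_large_center 0.58 [296.  13. 336.  57.] [[ 0.4734 -0.1984  0.008 ]] w 0.0362
ring_small_center 0.58 [416. 144. 452. 178.] [[ 0.5807 -0.3201  0.008 ]] w 0.036
ring_small_center 0.27 [156.  72. 229. 139.] [[ 0.3524 -0.25    0.008 ]] w 0.0708
```

View pics/w2.png

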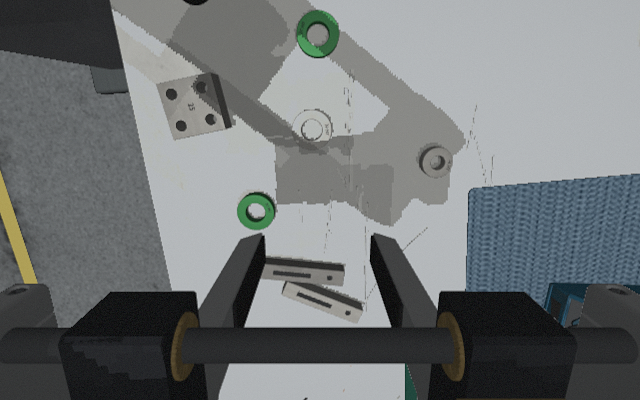

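The ring sits at (312,128), steel and about 37 mm wide. The green rings are at (317,33) and (256,210), and the small ring is at (436,160). I'll descend and refine.

```bash
python3 -m handwheel '[[[0,0,0],[0,0.1,-0.75],0.36],[[0,0,0],[0,0.1,-0.75],0.36],[[0,0,0],[0,0,0],0.36]]'
python3 ring.py w3
python3 - <<'E'
from h import *
d=np.load("w3.npz"); p,K,E=d["p"],d["K"],d["E"]
print(proj(K,E,[.464,-.282,.012]))
c=proj(K,E,[.464,-.282,.012]).astype(int)
cv2.imwrite("pics/c3.png",cv2.resize(p[max(0,c[1]-60):c[1]+60,c[0]-80:c[0]+80],None,fx=4,fy=4)[:,:,::-1]); print(c)
E
```

```text
time: 4.25
tool_pos: [0.4612, -0.3241, 0.1051]
ee_rot: [-3.133, -0.007, 1.499]
wrist_force: [-0.3, 1.0, -0.9]
width: 0.0602
finger_force: 0.0
[ 0.46119108 -0.32406017  0.10506702] [-3.13250725 -0.00725701  1.49948517]
ring_large_center 0.95 [293. 128. 340. 183.] [[ 0.4629 -0.2804  0.008 ]] w 0.0358
ring_large_center 0.94 [222. 233. 270. 270.] [[ 0.4004 -0.3534  0.008 ]] w 0.0387
ring_large_center 0.67 [298.   2. 350.  66.] [[ 0.4736 -0.198   0.008 ]] w 0.0361
ring_small_center 0.68 [453. 177. 497. 217.] [[ 0.5816 -0.3203  0.008 ]] w 0.0341
[318.18191271 158.65007156]
[318 158]
```

View pics/c3.png

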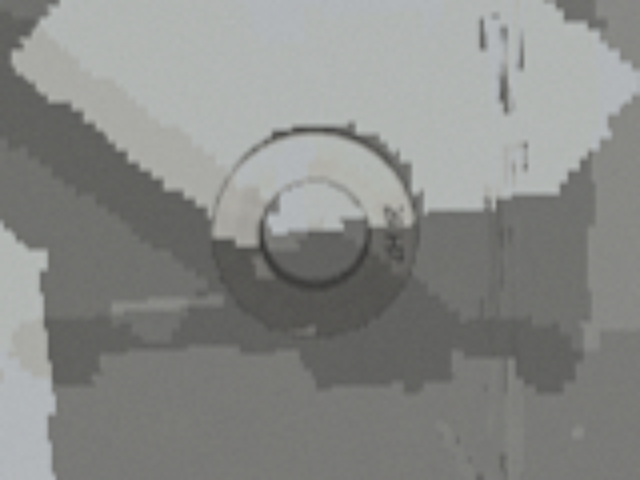

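In the crop the ring's top centre is at full-frame (316.7,156), which puts the ring at (0.463,-0.280), consistent with the boxes. Moving over it.

```bash
python3 -m handwheel '[[[0,0,0],[0.01,0.44,-0.4],0.36],[[0,0,0],[0.01,0.44,-0.4],0.36],[[0,0,0],[0,0,0],0.36],[[0,0,0],[0,0,0],0.36]]'
```

```text
time: 4.8
tool_pos: [0.466, -0.2859, 0.073]
ee_rot: [3.138, 0.003, 1.497]
wrist_force: [0.0, -0.4, 0.2]
width: 0.06
finger_force: 0.0
```

```bash
python3 -m handwheel '[[[0,0,0],[0,0,0],0.36],[[0,0,0],[0,0,0],0.36]]'
```

```text
time: 5.0
tool_pos: [0.4657, -0.2865, 0.0726]
ee_rot: [3.138, 0.002, 1.496]
wrist_force: [0.2, -0.4, -0.6]
width: 0.06
finger_force: 0.0
```

```bash
python3 -m handwheel '[[[0,0,0],[-0.05,0.12,-0.41],0.36],[[0,0,0],[0,0,-0.41],0.36],[[0,0,0],[0,0,0],0.36],[[0,0,0],[0,0,0],0.36]]'
```

```text
time: 5.4
tool_pos: [0.4624, -0.2796, 0.0301]
ee_rot: [3.141, 0.0, 1.496]
wrist_force: [0.1, 0.2, 0.9]
width: 0.0601
finger_force: 0.0
```

Up 1.5 mm so the tips stay above the liner later, then grip.

```bash
python3 -m handwheel '[[[0,0,0],[0,0,0.03],0.36],[[0,0,0],[0,0,0],0.7],[[0,0,0],[0,0,0],0.7],[[0,0,0],[0,0,0],0.7],[[0,0,0],[0,0,0],0.7]]'
python3 -m handwheel '[[[0,0,0],[0,0,0],0.75],[[0,0,0],[0,0,0],0.75]]'
```

```text
time: 5.9
tool_pos: [0.4625, -0.2791, 0.0315]
ee_rot: [3.141, 0.0, 1.496]
wrist_force: [0.0, -0.3, 1.5]
width: 0.0365
finger_force: 30.0
time: 6.1
tool_pos: [0.4625, -0.2791, 0.0315]
ee_rot: [3.141, 0.001, 1.496]
wrist_force: [-0.2, -0.0, 2.5]
width: 0.0359
finger_force: 30.0
```

```bash
python3 -m handwheel '[[[0,0,0],[0,0,0.5],0.75],[[0,0,0],[0,0,0.7],0.75],[[0,0,0],[0,0,0.7],0.75],[[0,0,0],[0.37,0.87,0],0.75],[[0,0,0],[0.37,0.87,0],0.75]]'
python3 -m handwheel '[[[0,0,0],[0.37,0.87,0],0.75],[[0,0,0],[0.37,0.87,0],0.75],[[0,0,0],[0.37,0.87,0],0.75],[[0,0,0],[0.37,0.87,0],0.75],[[0,0,0],[0.37,0.87,0],0.75]]'
python3 -m handwheel '[[[0,0,0],[0,0,0],0.75],[[0,0,0],[0,0,0],0.75],[[0,0,0],[0,0,0],0.75]]'
python3 ring.py w4
python3 - <<'E'
from h import *
d=np.load("w4.npz"); p,K,E=d["p"],d["K"],d["E"]
print(proj(K,E,[.596,.0786,.012]),proj(K,E,robot.get_obs()["tool_pos"]+np.array([0,0,-.02])))
E
```

```text
time: 6.6
tool_pos: [0.4999, -0.1923, 0.1274]
ee_rot: [3.139, 0.001, 1.493]
wrist_force: [0.3, -0.4, -0.8]
width: 0.0358
finger_force: 30.0
time: 7.1
tool_pos: [0.5917, 0.0275, 0.1253]
ee_rot: [-3.14, 0.0, 1.496]
wrist_force: [0.4, -0.0, -0.7]
width: 0.0363
finger_force: 30.0
time: 7.4
tool_pos: [0.5911, 0.0247, 0.1254]
ee_rot: [-3.14, 0.001, 1.496]
wrist_force: [0.9, -0.3, -0.1]
width: 0.036
finger_force: 30.0
[0.59106869 0.02471671 0.12537432] [-3.14026524e+00  7.50040099e-04  1.49552738e+00]
ring_large_center 0.65 [287. 218. 347. 285.] [[ 0.5872 -0.0186  0.008 ]] w 0.0536
[318.59829414 138.51214658] [317.89948695 254.20052653]
```

View pics/w4.png

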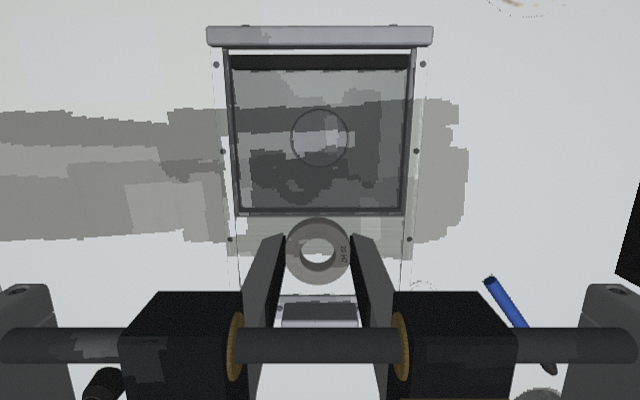

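The view shows the ring held level between the pads at (317,251), with the nest ahead at (319,138). Next I'll compute the relative offset.

Run:
```python
from h import *
d=np.load("w4.npz"); p,D,K,E=d["p"],d["D"],d["K"],d["E"]
g=cv2.cvtColor(p,cv2.COLOR_RGB2GRAY)
def fit(c,r0,r1,z):
    e=cv2.Canny(cv2.GaussianBlur(g,(3,3),0),12,30); ys,xs=np.nonzero(e); r=np.hypot(xs-c[0],ys-c[1]); k=(r>r0)&(r<r1)
    P=np.array([atz(K,E,x,y,z)[:2] for x,y in zip(xs[k],ys[k])])
    # robust circle on plane
    from scipy.optimize import least_squares
    s=least_squares(lambda q:np.hypot(P[:,0]-q[0],P[:,1]-q[1])-q[2],[*P.mean(0),.02],loss='soft_l1',f_scale=.0007).x
    return s,len(P)
print("nest",fit((319,138),24,33,.012))
print("hole", fit((318,253),12,21,.106)); print("outer",fit((318,248),27,36,.106))
# yaw of frame, hatch edge
for (u,v),z in[((207,27),.037),((432,27),.037),((238,214),.0265),((405,214),.0265),((236,68),.024),((408,68),.024)]: print(np.round(atz(K,E,u,v,z),4))
```

```text
nest (array([0.5963696 , 0.07881515, 0.02185767]), 380)
hole (array([0.59101681, 0.0238849 , 0.00992666]), 164)
outer (array([0.59132612, 0.02775467, 0.01816544]), 295)
[0.5291 0.1579 0.037 ]
[0.6749 0.1468 0.037 ]
[0.5286 0.0263 0.0265]
[0.6593 0.0165 0.0265]
[0.5416 0.1332 0.024 ]
[0.6626 0.124  0.024 ]
```

```bash
python3 -m handwheel '[[[0,0,0],[0.055,0.55,-0.4],0.75],[[0,0,0],[0.055,0.55,-0.5],0.75],[[0,0,0],[0,0,-0.4],0.75],[[0,0,0],[0,0,0],0.75],[[0,0,0],[0,0,0],0.75]]'
```

```text
time: 8.05
tool_pos: [0.597, 0.0796, 0.0611]
ee_rot: [-3.141, 0.0, 1.495]
wrist_force: [0.7, -0.8, -0.8]
width: 0.0365
finger_force: 30.0
```

```bash
python3 -m handwheel '[[[0,0,0],[0,0,-0.16],0.75],[[0,0,0],[0,0,-0.12],0.75],[[0,0,0],[0,0,0],0.75],[[0,0,0],[0,0,0],0.75]]'; python3 -m handwheel '[[[0,0,0],[0,0,-0.06],0.75],[[0,0,0],[0,0,-0.06],0.75],[[0,0,0],[0,0,0],0.75],[[0,0,0],[0,0,0],0.75]]'
```

```text
time: 8.45
tool_pos: [0.5972, 0.0803, 0.0471]
ee_rot: [3.141, -0.0, 1.496]
wrist_force: [0.7, -0.5, -1.3]
width: 0.0365
finger_force: 30.0
time: 8.85
tool_pos: [0.597, 0.0807, 0.0408]
ee_rot: [-3.141, 0.0, 1.496]
wrist_force: [0.6, 0.9, -0.3]
width: 0.0362
finger_force: 30.0
```

No contact with the ring's underside below liner level, so it's in the nest. I'll lower it the last 2 mm and open slowly.

```bash
python3 -m handwheel '[[[0,0,0],[0,0,-0.04],0.75],[[0,0,0],[0,0,0],0.75],[[0,0,0],[0,0,0],0.75]]';  python3 -m handwheel '[[[0,0,0],[0,0,0],0.5],[[0,0,0],[0,0,0],0.42],[[0,0,0],[0,0,0],0.42],[[0,0,0],[0,0,0],0.42],[[0,0,0],[0,0,0],0.42]]'
```

```text
time: 9.15
tool_pos: [0.5972, 0.0806, 0.0389]
ee_rot: [3.142, 0.0, 1.496]
wrist_force: [-0.5, 0.1, -0.4]
width: 0.0362
finger_force: 30.0
time: 9.65
tool_pos: [0.5973, 0.0806, 0.0391]
ee_rot: [3.141, -0.0, 1.496]
wrist_force: [-0.3, -0.2, -0.1]
width: 0.0542
finger_force: 0.0
```

```bash
python3 -m handwheel '[[[0,0,0],[0,0,0.3],0.42],[[0,0,0],[0,0,0.9],0.42],[[0,0,0],[0,0,0.9],0.5],[[0,0,0],[-0.05,-0.9,0],1],[[0,0,0],[-0.05,-0.9,0],1]]' >/dev/null; python3 -m handwheel '[[[0,0,0],[-0.05,-0.9,0],1],[[0,0,0],[-0.05,-0.9,0],1],[[0,0,0],[0,0,0],1],[[0,0,0],[0,0,0],1],[[0,0,0],[0,0,0],1]]'; python3 ring.py w5;  python3 - <<'E'
from h import *
d=np.load("w5.npz"); p,K,E=d["p"],d["K"],d["E"]
for q in ([.596,.0786,.019],[.5884,-.0583,.0545]): print(proj(K,E,q))
E
```

```text
time: 10.65
tool_pos: [0.5874, -0.0985, 0.1447]
ee_rot: [3.141, -0.0, 1.497]
wrist_force: [-0.1, -0.4, -0.1]
width: 0.0006
finger_force: 0.0
[ 0.58740714 -0.0985486   0.14472208] [ 3.14069370e+00 -4.59594943e-04  1.49707107e+00]
ring_large_center 0.61 [190. 284. 226. 322.] [[ 0.4735 -0.1966  0.008 ]] w 0.0355
ring_large_center 0.53 [224.  51. 399. 201.] [[ 0.5873 -0.036   0.008 ]] w 0.1552
[310.89664731 -36.81541175]
[314.4719835  161.10990424]
```

View pics/w5.png

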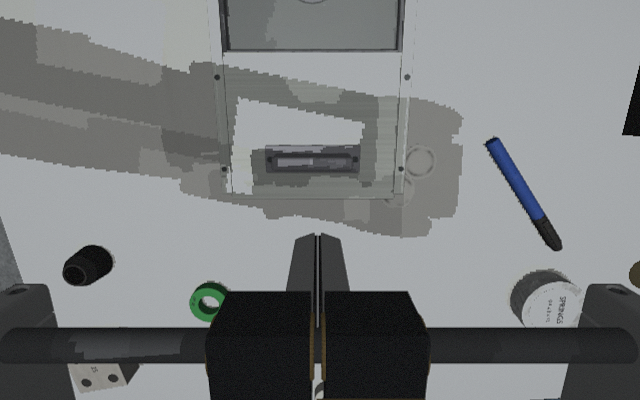

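The pull top is at (312,158), within about 2 mm of the prediction. Fingers are shut. I'll descend behind the pull and check the seated ring using scene depth.

```bash
python3 -m handwheel '[[[0,0,0],[0,0,-0.7],1],[[0,0,0],[0,0,-0.7],1],[[0,0,0],[0,0,-0.27],1],[[0,0,0],[0,0,0],1],[[0,0,0],[0,0,0],1]]'
python3 - <<'E'
from h import *
K,E=cam("side"); p,D=robot.snapshot("side")
for n,q in(("ring",(.013,0)),("ringL",(-.013,0)),("linerR",(.045,0)),("linerL",(-.045,0))):
    P=np.array([.5964+q[0],.0795+q[1],.019 if 'ring' in n else .012]); u,v=np.round(proj(K,E,P)).astype(int)
    print(n,u,v,np.round(dep(K,E,u,v,D),4))
E
```

```text
time: 11.3
tool_pos: [0.588, -0.0991, 0.0616]
ee_rot: [3.14, 0.0, 1.497]
wrist_force: [-0.3, 0.1, 0.1]
width: 0.0003
finger_force: 0.0
ring 343 185 [0.6106 0.0787 0.0207]
ringL 334 186 [0.5828 0.0763 0.0208]
linerR 353 187 [ 0.5877 -0.1068  0.0809]
linerL 323 189 [0.5501 0.0778 0.0136]
```

Ring top is 7 mm above the liner, so it's seated. Now to push.

```bash
python3 -m handwheel '[[[0,0,0],[0.01,0.2,0],1],[[0,0,0],[0.01,0.2,0],1],[[0,0,0],[0.01,0.1,0],1],[[0,0,0],[0.01,0.1,0],1],[[0,0,0],[0.01,0.1,0],1]]'; python3 -m handwheel '[[[0,0,0],[0.01,0.1,0],1],[[0,0,0],[0.01,0.15,0],1],[[0,0,0],[0.01,0.2,0],1],[[0,0,0],[0.01,0.2,0],1],[[0,0,0],[0.01,0.2,0],1]]'
```

```text
time: 11.85
tool_pos: [0.5902, -0.0647, 0.0614]
ee_rot: [3.14, 0.002, 1.496]
wrist_force: [-0.2, -4.0, 2.2]
width: 0.0005
finger_force: 1.6
time: 12.35
tool_pos: [0.5926, -0.021, 0.0605]
ee_rot: [3.141, 0.0, 1.496]
wrist_force: [1.5, -4.2, 1.1]
width: 0.0004
finger_force: 1.7
```

```bash
python3 -m handwheel '[[[0,0,0],[0.013,0.2,0],1],[[0,0,0],[0.013,0.2,0],1],[[0,0,0],[0.013,0.2,0],1],[[0,0,0],[0.01,0.14,0],1],[[0,0,0],[0.005,0.06,0],1]]'; python3 -m handwheel '[[[0,0,0],[0.003,0.04,0],1],[[0,0,0],[0.003,0.04,0],1],[[0,0,0],[0.003,0.04,0],1],[[0,0,0],[0,0.02,0],1],[[0,0,0],[0,0.02,0],1]]'
```

```text
time: 12.85
tool_pos: [0.5947, 0.0191, 0.0603]
ee_rot: [-3.141, -0.0, 1.497]
wrist_force: [1.9, -3.3, 1.1]
width: 0.0006
finger_force: 1.5
time: 13.35
tool_pos: [0.5952, 0.026, 0.0603]
ee_rot: [-3.141, 0.0, 1.496]
wrist_force: [1.3, -3.3, 0.2]
width: 0.0001
finger_force: 1.5
```

```bash
python3 -m handwheel '[[[0,0,0],[0.001,0.012,0],1],[[0,0,0],[0.001,0.012,0],1],[[0,0,0],[0.001,0.012,0],1],[[0,0,0],[0.001,0.012,0],1],[[0,0,0],[0.001,0.012,0],1]]'
```

```text
time: 13.85
tool_pos: [0.5954, 0.0292, 0.0603]
ee_rot: [-3.141, 0.0, 1.496]
wrist_force: [1.4, -4.0, -0.3]
width: 0.0004
finger_force: 1.5
```

```bash
python3 -m handwheel '[[[0,0,0],[0.001,0.01,0],1],[[0,0,0],[0.001,0.01,0],1],[[0,0,0],[0.001,0.01,0],1],[[0,0,0],[0.001,0.01,0],1],[[0,0,0],[0.001,0.01,0],1]]'
```

```text
time: 14.35
tool_pos: [0.5956, 0.0317, 0.0603]
ee_rot: [-3.141, 0.0, 1.496]
wrist_force: [0.5, -3.3, -1.8]
width: 0.0004
finger_force: 1.5
```

```bash
python3 -m handwheel '[[[0,0,0],[0.001,0.01,0],1],[[0,0,0],[0.001,0.01,0],1],[[0,0,0],[0.001,0.01,0],1],[[0,0,0],[0.001,0.01,0],1],[[0,0,0],[0.001,0.01,0],1]]'
```

```text
time: 14.85
tool_pos: [0.5958, 0.0335, 0.0604]
ee_rot: [-3.141, 0.001, 1.496]
wrist_force: [-0.7, -6.5, -1.6]
width: 0.0006
finger_force: 2.8
```

Seal contact felt. Small steps now.

```bash
python3 -m handwheel '[[[0,0,0],[0.001,0.01,0],1],[[0,0,0],[0.001,0.01,0],1],[[0,0,0],[0,0,0],1],[[0,0,0],[0,0,0],1]]'
```

```text
time: 15.25
tool_pos: [0.5958, 0.0338, 0.0604]
ee_rot: [-3.141, 0.003, 1.496]
wrist_force: [-1.0, -6.6, -1.8]
width: 0.0008
finger_force: 3.3
```

```bash
python3 -m handwheel '[[[0,0,0],[0.001,0.01,0],1],[[0,0,0],[0.001,0.01,0],1],[[0,0,0],[0,0.01,0],1],[[0,0,0],[0,0,0],1],[[0,0,0],[0,0,0],1]]'
```

```text
time: 15.75
tool_pos: [0.5958, 0.0342, 0.0604]
ee_rot: [-3.141, 0.005, 1.496]
wrist_force: [-0.3, -10.0, -1.2]
width: 0.0005
finger_force: 4.4
```

```bash
python3 -m handwheel '[[[0,0,0],[0.001,0.015,0],1],[[0,0,0],[0.001,0.015,0],1],[[0,0,0],[0.001,0.015,0],1],[[0,0,0],[0,0,0],1],[[0,0,0],[0,0,0],1]]'
```

```text
time: 16.25
tool_pos: [0.5959, 0.0349, 0.0604]
ee_rot: [-3.141, 0.007, 1.495]
wrist_force: [-0.8, -12.2, -1.1]
width: 0.0005
finger_force: 6.1
```

```bash
python3 -m handwheel '[[[0,0,0],[0.001,0.015,0],1],[[0,0,0],[0.001,0.015,0],1],[[0,0,0],[0.001,0.015,0],1],[[0,0,0],[0,0,0],1],[[0,0,0],[0,0,0],1]]'
```

```text
time: 16.75
tool_pos: [0.5959, 0.0356, 0.0605]
ee_rot: [-3.14, 0.01, 1.495]
wrist_force: [-2.2, -16.2, -0.6]
width: 0.0005
finger_force: 7.8
```

```bash
python3 -m handwheel '[[[0,0,0],[0,0.01,0],1],[[0,0,0],[0,0,0],1],[[0,0,0],[0,0,0],1],[[0,0,0],[0,0,0],1],[[0,0,0],[0,0,0],1]]'; python3 -m handwheel '[[[0,0,0],[0,0,0],1],[[0,0,0],[0,0,0],1],[[0,0,0],[0,0,0],1],[[0,0,0],[0,0,0],1],[[0,0,0],[0,0,0],1]]'; python3 -m handwheel '[[[0,0,0],[0,0,0],1],[[0,0,0],[0,0,0],1],[[0,0,0],[0,0,0],1]]'
```

```text
time: 17.25
tool_pos: [0.5959, 0.0357, 0.0605]
ee_rot: [-3.14, 0.011, 1.495]
wrist_force: [-1.5, -16.1, 0.4]
width: 0.0007
finger_force: 8.2
time: 17.75
tool_pos: [0.5959, 0.0357, 0.0605]
ee_rot: [-3.14, 0.011, 1.495]
wrist_force: [-1.5, -15.7, -0.5]
width: 0.0004
finger_force: 8.2
time: 18.05
tool_pos: [0.5959, 0.0357, 0.0604]
ee_rot: [-3.14, 0.011, 1.495]
wrist_force: [-2.1, -16.5, 0.1]
width: 0.0004
finger_force: 8.2
```

Held at about 13 N for over a second. Backing off slowly.

```bash
for i in 1 ; do python3 -m handwheel '[[[0,0,0],[0,-0.015,0],1],[[0,0,0],[0,-0.015,0],1],[[0,0,0],[0,-0.015,0],1],[[0,0,0],[0,-0.015,0],1],[[0,0,0],[0,-0.015,0],1]]'; python3 -m handwheel '[[[0,0,0],[0,-0.015,0],1],[[0,0,0],[0,-0.015,0],1],[[0,0,0],[0,-0.015,0],1],[[0,0,0],[0,-0.015,0],1],[[0,0,0],[0,-0.015,0],1]]';  python3 -m handwheel '[[[0,0,0],[0,-0.015,0],1],[[0,0,0],[0,-0.015,0],1],[[0,0,0],[0,-0.015,0],1],[[0,0,0],[0,-0.02,0],1],[[0,0,0],[0,-0.02,0],1]]'; done
```

```text
time: 18.55
tool_pos: [0.5959, 0.0352, 0.0604]
ee_rot: [-3.14, 0.005, 1.495]
wrist_force: [-1.6, -8.9, -0.1]
width: 0.0007
finger_force: 4.2
time: 19.05
tool_pos: [0.5958, 0.0342, 0.0603]
ee_rot: [-3.14, -0.0, 1.496]
wrist_force: [-3.2, -3.1, -0.6]
width: 0.0006
finger_force: 1.5
time: 19.55
tool_pos: [0.597, 0.0303, 0.0609]
ee_rot: [3.14, -0.001, 1.497]
wrist_force: [0.1, 0.1, -0.7]
width: 0.0006
finger_force: 0.0
```

```bash
python3 -m handwheel '[[[0,0,0],[0,-0.3,0],1],[[0,0,0],[0,-0.3,0],1],[[0,0,0],[0,0,0.9],1],[[0,0,0],[0,0,0.9],1],[[0,0,0],[0,0,0],1]]'
python3 - <<'E'
from bench import robot
print(robot.close_job())
E
```

```text
time: 20.05
tool_pos: [0.6008, -0.0022, 0.1591]
ee_rot: [3.126, 0.001, 1.495]
wrist_force: [0.1, -0.1, 1.0]
width: 0.0006
finger_force: 0.0
the job is handed in; nothing more can be done
None
```

The larger ring is seated in the nest; the hatch was pressed into the seal at about 13 N for over a second, then released shut. The job is handed in at about 20 s, with no verdict shown and the hatch's final contact with the seal not measured after release.

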